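# Bank the profile offcuts in the combination safe

## Task

Unlock the offcut safe by setting its dials to the code - red 5, yellow 2, blue 6 - and slide its clear lid fully open. Put every aluminium offcut from the bench in the safe: the square tubes (blue band) in the blue tray, the U-channels (orange band) in the orange tray. Then slide the lid fully shut and lock it by turning the red dial at least two numbers away from its code, leaving the other things on the bench where they are.

Things in the scene. Friction and masses are not known exactly. Their poses are not given: they have to be found in the camera images.
- safe: the grey offcut safe, fixed: 340 (x) by 270 (y), 86 mm high; origin on the bench under its well's centre; x axis points away from the lock panel, which is the part nearest the robot. Panel: x -165 to -60 mm, top 86 mm high, dial axes at x = -112.5 mm: red y = +86, yellow y = 0, blue y = -86 mm. Well (two trays under the lid): x -60 to 60, y -125 to 125. Behind it a deck, 86 mm high, to x = 175 mm
- lid (a joint): clear sliding lid over the well, m: 0 shut, 0.12 fully open (along the safe's +x, onto the rear deck). A hidden latch holds it within 8 mm of shut unless all three dials are at the code; with a dial off the code it can be neither opened nor shut. Friction about 1.5 N; stays where left. The plate lies 87 to 95 mm above the bench
- lid_handle (a point): middle of the lid's dark round bar handle: bar 10 mm thick, 100 mm long, along the safe's y axis, its centre 28 mm above the lid's top (123 mm above the bench), 25 mm free below it
- dial_red (a joint): red dial of the lock, rad, growing clockwise seen from above: numeral k (0 to 7) at 0.7 k; stops at -0.1 and 5.0. The numerals stand on the black panel round the dial; the white stripe on the dial's bar points at its number. Stays where it is left; about 0.04 N m turns it
- dial_red_grip (a point): on the red dial's axis, 26 mm above the lock panel and 12 mm below the top of its upright grip bar: bar 44 mm long, 12 mm wide, 32 mm high (6 to 38 mm above the panel), on a disc 44 mm across. x axis: along the bar, towards the pointer end; z up
- dial_yellow (a joint): yellow dial of the lock, rad, growing clockwise seen from above: numeral k (0 to 7) at 0.7 k; stops at -0.1 and 5.0. The numerals stand on the black panel round the dial; the black stripe on the dial's bar points at its number. Stays where it is left; about 0.04 N m turns it
- dial_yellow_grip (a point): on the yellow dial's axis, 26 mm above the lock panel and 12 mm below the top of its upright grip bar: bar 44 mm long, 12 mm wide, 32 mm high (6 to 38 mm above the panel), on a disc 44 mm across. x axis: along the bar, towards the pointer end; z up
- dial_blue (a joint): blue dial of the lock, rad, growing clockwise seen from above: numeral k (0 to 7) at 0.7 k; stops at -0.1 and 5.0. The numerals stand on the black panel round the dial; the white stripe on the dial's bar points at its number. Stays where it is left; about 0.04 N m turns it
- dial_blue_grip (a point): on the blue dial's axis, 26 mm above the lock panel and 12 mm below the top of its upright grip bar: bar 44 mm long, 12 mm wide, 32 mm high (6 to 38 mm above the panel), on a disc 44 mm across. x axis: along the bar, towards the pointer end; z up
- tray_blue: blue open tray in the safe's well, for the square tubes; it may be the left or the right one. Outside 116 (x) by 122 (y) by 58 mm high, walls and floor 4 mm; origin under its centre, 20 mm above the bench, axes as the safe's; fixed
- tray_orange: orange open tray in the safe's well, for the channels; it may be the left or the right one. Outside 116 (x) by 122 (y) by 58 mm high, walls and floor 4 mm; origin under its centre, 20 mm above the bench, axes as the safe's; fixed
- tube0_mid (a point): offcut of square aluminium tube with a blue band round its middle, 58 mm long (x axis), 25 by 25 mm, 35 to 70 g; this point is its centre. Not every one is there each time
- tube1_mid (a point): offcut of square aluminium tube with a blue band round its middle, 58 mm long (x axis), 25 by 25 mm, 35 to 70 g; this point is its centre. Not every one is there each time
- tube2_mid (a point): offcut of square aluminium tube with a blue band round its middle, 58 mm long (x axis), 25 by 25 mm, 35 to 70 g; this point is its centre. Not every one is there each time
- channel0_mid (a point): offcut of U-shaped aluminium channel with an orange band, 58 mm long (x axis), 30 mm wide (y), 18 mm high (z, open side up), walls 4 mm, 35 to 70 g; this point is half-way up, on its centre line. Not every one is there each time
- channel1_mid (a point): offcut of U-shaped aluminium channel with an orange band, 58 mm long (x axis), 30 mm wide (y), 18 mm high (z, open side up), walls 4 mm, 35 to 70 g; this point is half-way up, on its centre line. Not every one is there each time
- channel2_mid (a point): offcut of U-shaped aluminium channel with an orange band, 58 mm long (x axis), 30 mm wide (y), 18 mm high (z, open side up), walls 4 mm, 35 to 70 g; this point is half-way up, on its centre line. Not every one is there each time
- tape_roll: cardboard-coloured roll of tape lying flat, 100 mm across, 45 mm high; a bystander, to be left alone; origin centre of its underside
- tape_measure: yellow tape measure, 70 x 35 mm, 62 mm high; a bystander, to be left alone; origin centre of its underside
- marker: black marker pen with a red cap, lying, about 120 mm long; a bystander, to be left alone; origin centre of its underside
- mug: blue mug, 84 mm across, 90 mm high; a bystander, to be left alone; origin centre of its underside
- caliper_case: flat black calliper case, 240 x 90 x 30 mm; a bystander, to be left alone; origin centre of its underside
- spray: spray can with an orange label, 52 mm across, 170 mm high; a bystander, to be left alone; origin centre of its underside
- wrench: wrench lying flat; a bystander, to be left alone
There are look-alikes about, which are no part of the job. Leave any pink look-alike of the part that bears tube2_mid alone.

How it is judged:
By the outcome, as a careful person would: the job done as asked, in the order asked, and still so for the second after the job is handed in, with the robot touching nothing.
Of tube0, tube1, tube2, channel0, channel1, channel2 only 4 to 6 are there at a start; the rules pass over those that are not, and their reading is None.
At some moment in a run one of tube0, tube1, tube2, channel0, channel1, channel2 may be knocked a few centimetres aside while the robot is not near it.
Once in a run the grip may slacken for a moment while it holds something.
It also fails if it takes over 208 s, if anything falls off the work surface, if the arm or the gripper's body presses on something with over 40 N, if the wrist force passes 120 N, or if a joint passes its speed limit or range.

## Robot

A 6-joint arm with a two-finger parallel gripper is mounted at the origin on the work surface. World frame = base frame: x ahead of the robot, y to its left, z up, the work surface at z = 0. Lengths are in m, angles in rad, forces in N, time in s.
With the tool pointing down it reaches from about 0.375 to 0.925 m from the base axis. Payload 5.7 kg.
Tool frame: the origin (TCP) lies at the very end of the fingers, on their centre line; the grasp point (between the pads) lies 19 mm behind it; z points along the fingers, y is the line along which they close (so a half turn about z gives the same grasp; the last joint's range is limited). The gripper opens to 88 mm and grips with 3 to 60 N. Pads are 20 mm wide; open, the fingers measure 115 mm over their backs; the gripper's body (75 mm by 178 mm) begins 61 mm behind the grasp point.
Start: joints at [1.197, 0.359, 1.51, -0, 1.272, -0.115], TCP at [0.154, 0.58, 0.223] pointing down, gripper open.
Joint ranges: [-2.97, 2.97], [-1.01, 2.36], [0.21, 2.38], [-0.96, 4.11], [0.2, 2.71], [-2.98, 2.98]. Speed limits (rad/s): [2.39, 2.39, 3.14, 3.14, 3.14, 3.14].

## Interface

Orientations are given as a unit quaternion [w, x, y, z].
In Python, from rig import arm gives the robot as it stands.
- The arm moves only by the tool carry_out, never from a script. Its argument "steps" is a list of rows, each a list of 7 numbers: the turn, a rotation vector about the tool's x, y, z in degrees, then the shift along the tool's x, y, z in mm, then the finger opening in mm, from 0 to 87.8. In form: [[ax, ay, az, x, y, z, hand], ...]. A call has 1 to 12 rows; each row shifts and turns the commanded pose from where the row before left it, along the tool's axes as they then stand; what a row does not reach is not made up. A row lasts 1/12 s, in which the tool goes at most 41.7 mm and 7.16 degrees, less where a joint would pass 70% of its speed; a pose out of reach is approached as far as the arm can. A call with a gripper value outside its range is refused whole. The fingers move at their own pace and stop on an object; "force" is the grip in N (left out, the last holds). Time passes only in rows, so rows that do not move let the fingers close. It gives the time, the measured TCP pose, the force, the opening and the grip force at its end, in the units of the state.
- arm.sense(): the state, without advancing time (a new reading comes with each control period).
- arm.snapshot(name): name is "side" or "top"; returns a dict with "frame" (480x640x3 uint8, red, green, blue), "camera_matrix" (3x3 intrinsics, pixels), "cam_to_world" (4x4, takes a point from camera to world coordinates). Camera axes: x right, y down, z forward; pixel columns grow to the right and rows downward; lengths in m; the calibration is good to about 2 mm. A picture is of the moment at which its call begins. There is no depth.
- arm.sign_off(): hands the job in; it is judged then, once.
Trained networks look in the newest picture that a camera, given by its name, has taken for a name from the list of things; names that differ only in an ending like _2 or _b are one class to them, and where a whole thing is asked for, a point or a joint stands for the part that bears it (a point fixed in the world has none). Each returns a list of dicts, best first, with "score" (0 to 1); they miss things now and then, are a little off and sometimes report something else, mostly with a low value. They report only what shows in the picture. A call takes as long as a camera call. They do not tell look-alikes from the thing itself.
- arm.look_for(camera, name): "at" ([column, row] in pixels, amid what is visible of it).
- arm.silhouettes(camera, name): "region" (480x640 bool, what is visible of it) and "at" ([column, row] in pixels, amid what is visible of it).
- arm.landmark_of(camera, name): "at" ([column, row] in pixels: a listed point, or the origin of a listed thing).
The state is a dict: "t": time; "joints": joint angles; "dq": joint speeds; "joint_torque": joint torques, N m; "tool_pos": TCP position; "tcp_rot": TCP orientation; "wrist_force": force on the tool from outside, world axes, zero at the start; "wrist_torque": the same for the moment, N m; "opening": finger opening in m; "grasp_force": force on a finger pad.
Only numpy, scipy, OpenCV 4.12 (cv2) and the standard library are available. Lean on these libraries where they do the work, as an engineer would, in place of code of your own. Each camera call takes 0.05 s, during which the arm holds its last target. There are 200 camera calls.

## Working session

There is one attempt and no reset: what is moved stays moved. The work goes in short steps, Python scripts to look and compute and a tool call to move; the robot and the scene stay as the last step left them, time stands still between calls to the robot, and variables do not carry over. Pictures are saved under pics/ and viewed, at most 14 in all, crops included, and the job is handed in when it is done.

Besides the shell and the picture viewer there is one more tool, called after "Call:" by a JSON object that holds its "name" and its "arguments". carry_out: Moves the arm, as the interface text tells. Its arguments: {"type":"object","properties":{"steps":{"type":"array","items":{"type":"array","items":{"type":"number"}}},"force":{"type":"number"}},"required":["steps"]}

```bash
ls; mkdir -p pics; python3 - <<'E'
from rig import arm
import cv2,numpy as np
np.set_printoptions(precision=3,suppress=True)
s=arm.sense();print(s['t'],s['tool_pos'],s['tcp_rot'],s['opening'])
for n in('top','side'):
    d=arm.snapshot(n);cv2.imwrite(f'pics/{n}0.png',d['frame'][:,:,::-1]);print(n,d['camera_matrix'],d['cam_to_world'])
E
```

```text
pics
0.0 [0.153 0.579 0.222] [-0.     0.129  0.992 -0.001] 0.08784007060023612
top [[559.25    0.    335.196]
 [  0.    559.25  242.073]
 [  0.      0.      1.   ]] [[ 0.087 -0.975  0.203  0.181]
 [-0.996 -0.086  0.015 -0.009]
 [ 0.003 -0.204 -0.979  1.494]
 [ 0.     0.     0.     1.   ]]
side [[542.528   0.    320.716]
 [  0.    542.528 245.493]
 [  0.      0.      1.   ]] [[ 0.888 -0.215  0.406 -0.125]
 [-0.459 -0.459  0.761 -1.175]
 [ 0.023 -0.862 -0.507  0.889]
 [ 0.     0.     0.     1.   ]]
```

View pics/top0.png

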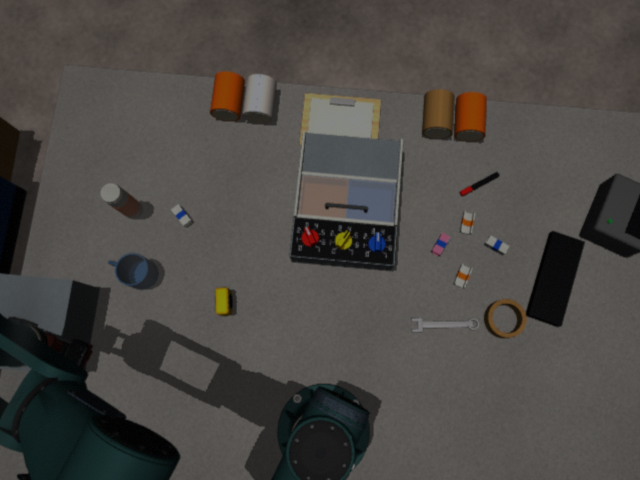

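View pics/side0.png

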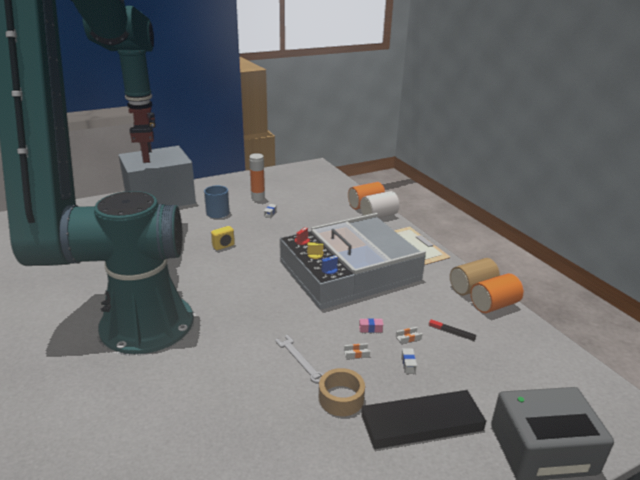

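Top view: tubes with blue band at (181,215) and (497,244), channels at (468,222) and (463,276). The pink look-alike at (441,243) is to be left alone. The blue tray is on the right in the image and the orange tray on the left. Next I measure.

```bash
cat > h.py <<'E'
from rig import arm
import cv2,numpy as np
np.set_printoptions(precision=4,suppress=True)
def ray(d,px,z):
    K,T=d['camera_matrix'],d['cam_to_world']
    v=T[:3,:3]@np.linalg.solve(K,[px[0],px[1],1.]);o=T[:3,3]
    return (o+v*(z-o[2])/v[2])[:2]
def ortho(d,x0,x1,y0,y1,z,ppm):
    "plan view of plane z: image up = +x, left = +y"
    w,h=int((y1-y0)*ppm),int((x1-x0)*ppm)
    T=np.linalg.inv(d['cam_to_world']);K=d['camera_matrix']
    W=np.array([[x0,y0,z],[x1,y0,z],[x1,y1,z],[x0,y1,z]])
    c=(T[:3,:3]@W.T).T+T[:3,3];p=(K@c.T).T;p=p[:,:2]/p[:,2:]
    q=np.float32([[w,h],[w,0],[0,0],[0,h]])
    return cv2.warpPerspective(d['frame'],cv2.getPerspectiveTransform(np.float32(p),q),(w,h),flags=cv2.INTER_CUBIC)[:,:,::-1]
def rect(d,region,z):
    "centre, long-axis yaw (deg), sizes mm of a region seen on plane z"
    ys,xs=np.nonzero(region);P=np.float32([ray(d,(a,b),z) for a,b in zip(xs,ys)])*1000
    (c,s,a)=cv2.minAreaRect(P)
    if s[0]<s[1]: s=s[::-1];a+=90
    return np.round(c,1),round((a+90)%180-90,1),np.round(s,1)
E
python3 - <<'E'
from h import *
D={n:arm.snapshot(n) for n in('top','side')}
Z=dict(safe=0,lid_handle=.123,dial_red_grip=.112,dial_yellow_grip=.112,dial_blue_grip=.112,tray_blue=.02,tray_orange=.02)
for k,z in Z.items():
    for n in D: print(k,n,[(ray(D[n],r['at'],z),round(r['score'],2)) for r in arm.landmark_of(n,k)][:2])
for k,z in(('tube0_mid',.0125),('channel0_mid',.009)):
    for n in D:
        for r in arm.silhouettes(n,k): print(k,n,np.round(r['at']),round(r['score'],2),*rect(D[n],r['region'],z*(2 if n=='top' else 1)))
        print(' lm',[(np.round(r['at']),ray(D[n],r['at'],z),round(r['score'],2)) for r in arm.landmark_of(n,k)])
d=D['top']
a=ortho(d,.33,.49,-.15,.15,.1,2000);cv2.imwrite('pics/dials.png',a)
a=ortho(d,.2,.6,-.5,-.1,.01,1500);cv2.imwrite('pics/right.png',a)
E
```

```text
safe top [(array([0.5941, 0.0056]), 0.71), (array([ 0.6035, -0.0036]), 0.29)]
safe side [(array([ 0.5851, -0.0174]), 0.57), (array([ 0.5325, -0.4091]), 0.45)]
lid_handle top [(array([ 0.5622, -0.0013]), 0.89), (array([0.4756, 0.0778]), 0.44)]
lid_handle side [(array([ 0.5572, -0.0041]), 0.87)]
dial_red_grip top [(array([0.4752, 0.0798]), 0.74)]
dial_red_grip side [(array([0.4792, 0.0819]), 0.58)]
dial_yellow_grip top [(array([ 0.4743, -0.0061]), 0.68)]
dial_yellow_grip side [(array([0.4825, 0.0084]), 0.59)]
dial_blue_grip top [(array([ 0.4774, -0.0945]), 0.72)]
dial_blue_grip side [(array([ 0.4752, -0.1002]), 0.78)]
tray_blue top []
tray_blue side []
tray_orange top []
tray_orange side []
 lm []
tube0_mid side [352. 245.] 0.25 [663.  108.4] 88.9 [292.2 146.8]
 lm []
channel0_mid top [346. 240.] 0.67 [493.8  -7. ] 5.0 [41.4 37.8]
 lm []
channel0_mid side [329. 261.] 0.19 [551.9  37. ] 57.8 [99.3 46.7]
 lm [(array([345., 270.]), array([ 0.5795, -0.0138]), 0.7)]
```

View pics/dials.png

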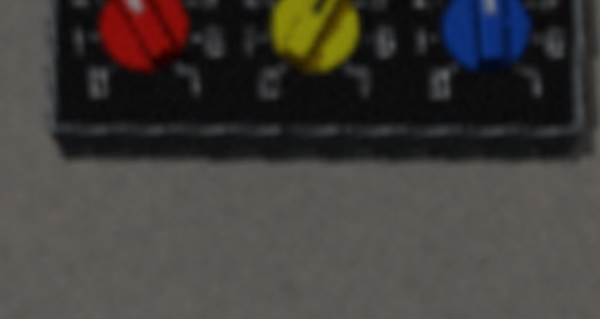

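View pics/right.png

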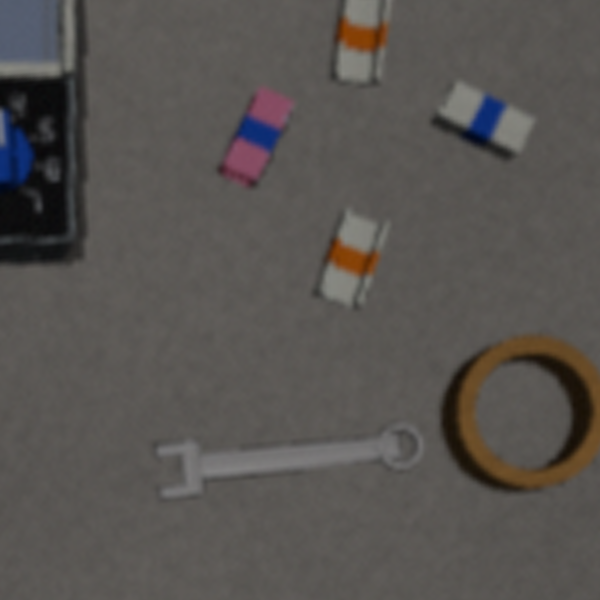

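Dials show red at about 2.7, yellow at about 4.2 and blue at about 3.5. The right crop confirms two orange-band channels, one aluminium tube with a blue band, and the pink look-alike at (441,243) in the top picture. I need a better plan view of the safe and exact part rectangles.

```bash
python3 - <<'E'
from h import *
d=arm.snapshot('top')
def seg(x0,x1,y0,y1,z):
    P=2000;a=ortho(d,x0,x1,y0,y1,z,P);hsv=cv2.cvtColor(a,cv2.COLOR_BGR2HSV)
    g=hsv[...,2].astype(float);bg=np.median(g)
    m=((g>bg*1.35)|(hsv[...,1]>110)).astype(np.uint8)
    m=cv2.morphologyEx(m,cv2.MORPH_OPEN,np.ones((9,9)))
    for c in cv2.findContours(m,cv2.RETR_EXTERNAL,cv2.CHAIN_APPROX_NONE)[0]:
        if cv2.contourArea(c)<1500: continue
        W=np.float32([[x1-p[0][1]/P,y1-p[0][0]/P] for p in c])*1000
        (ce,s,an)=cv2.minAreaRect(W)
        if s[0]<s[1]: s=s[::-1];an+=90
        print(z,np.round(ce,1),'yaw',round((an+90)%180-90,1),np.round(s,1))
for z in(.025,.018): seg(.35,.58,-.5,-.2,z)
seg(.45,.58,.25,.5,.025)
a=ortho(d,.40,.70,-.18,.18,.086,2200);cv2.imwrite('pics/safe.png',a[:660,:])
E
```

```text
0.025 [ 362.5 -448.2] yaw -90.0 [87.5 23. ]
0.025 [ 424.7 -331. ] yaw -19.7 [54.6 33.4]
0.025 [ 488.5 -260. ] yaw -27.4 [23.9 21.7]
0.025 [ 508.2 -269.5] yaw 66.4 [26.4 16.3]
0.025 [ 516.6 -419.5] yaw -28.6 [31.8 16. ]
0.025 [ 562.5 -337.8] yaw 0.0 [35.  33.5]
0.018 [ 363.  -450.2] yaw -90.0 [88.5 24. ]
0.018 [ 425.8 -332.3] yaw -21.8 [55.2 33.4]
0.018 [ 489.9 -261.2] yaw -26.6 [23.7 21.9]
0.018 [ 509.8 -270.7] yaw 66.4 [26.6 16.3]
0.018 [ 522.3 -412.3] yaw 65.1 [34.8 31.7]
0.018 [ 563.5 -339.5] yaw -90.0 [34. 33.]
0.025 [519.4 430.9] yaw 45.0 [35.  26.9]
0.025 [538.4 450.8] yaw -46.5 [23.  19.8]
```

```bash
python3 -c "
import cv2;a=cv2.imread('pics/safe.png');a=cv2.convertScaleAbs(a,alpha=1.6);cv2.imwrite('pics/safe2.png',a[60:,:])"
```

```text
(no output)
```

View pics/safe2.png

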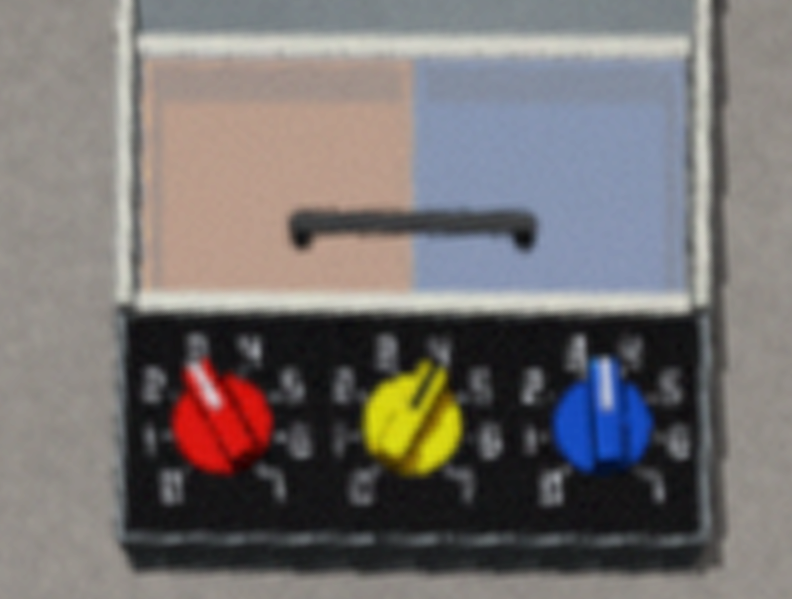

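```bash
cat >> h.py <<'E'
def cur():
    s=arm.sense();w,x,y,z=s['tcp_rot'];y_ax=np.array([2*(x*y-w*z),1-2*(x*x+z*z),2*(y*z+w*x)])
    return s,np.degrees(np.arctan2(y_ax[1],y_ax[0]))
def plan(*targets):
    "targets (x,y,z mm, finger-axis angle deg): turn az first, then shift, tool axes"
    s,a=cur();p=np.array(s['tool_pos'])*1000
    print('t',round(s['t'],2),'at',p.round(1),'yang',round(a,1),'open',round(s['opening']*1000,1),'F',round(s['grasp_force'],1),np.round(s['wrist_force'],1),'q6',round(np.degrees(s['joints'][5])))
    for x,y,z,b in targets:
        az=(a-b+180)%360-180;d=np.array([x,y,z])-p;c=np.radians(b)
        print('  az %.1f  x %.1f y %.1f z %.1f'%(az,d[0]*-np.sin(c)+d[1]*np.cos(c),d[0]*np.cos(c)+d[1]*np.sin(c),-d[2]));p=np.array([x,y,z]);a=b
E
python3 -c "
from h import *
plan((479,79,180,116),(479,79,98,116),(479,79,98,30))"
```

```text
t 1.35 at [153.5 580.  222.6] yang 75.2 open 87.9 F 0.0 [-0.1  0.7  0.6] q6 -7
  az -40.8  x -72.9 y -593.0 z 42.6
  az 0.0  x -0.0 y 0.0 z 82.0
  az 86.0  x 0.0 y 0.0 z 0.0
```

Call:
{"name": "carry_out", "arguments": {"steps": [[0,0,-6.8,0,0,0,40],[0,0,-6.8,0,0,0,40],[0,0,-6.8,0,0,0,40],[0,0,-6.8,0,0,0,40],[0,0,-6.8,0,0,0,40],[0,0,-6.8,0,0,0,40],[0,0,0,-4,-33,0,40],[0,0,0,-4,-33,0,40],[0,0,0,-4,-33,0,40],[0,0,0,-4,-33,0,40],[0,0,0,-4,-33,0,40],[0,0,0,-4,-33,0,40]], "force": 20}}

```text
t: 2.35
tool_pos: [0.2624, 0.4112, 0.2227]
tcp_rot: [0.0, -0.225, 0.974, 0.0]
wrist_force: [0.7, -0.2, 0.2]
opening: 0.0402
grasp_force: 0.0
```

Call:
{"name": "carry_out", "arguments": {"steps": [[0,0,0,-4,-33,0,40],[0,0,0,-4,-33,0,40],[0,0,0,-4,-33,0,40],[0,0,0,-4,-33,0,40],[0,0,0,-4,-33,0,40],[0,0,0,-4,-33,0,40],[0,0,0,-4,-33,0,40],[0,0,0,-4,-33,0,40],[0,0,0,-4,-33,0,40],[0,0,0,-4,-33,0,40],[0,0,0,-4,-33,0,40],[0,0,0,0,0,0,40]]}}

```text
t: 3.35
tool_pos: [0.4642, 0.1012, 0.2231]
tcp_rot: [0.001, -0.223, 0.975, -0.001]
wrist_force: [0.6, 0.6, 0.1]
opening: 0.0403
grasp_force: 0.0
```

```bash
python3 -c "
from h import *
plan((479,79,160,116),(479,79,98,116),(479,79,98,30))
d=arm.snapshot('side');cv2.imwrite('pics/s1.png',cv2.resize(d['frame'][200:320,250:450,::-1],None,fx=4,fy=4))"
```

```text
t 3.35 at [464.2 101.2 223.1] yang 115.8 open 40.3 F 0.0 [0.6 0.6 0.1] q6 -112
  az -0.2  x -3.6 y -26.5 z 63.1
  az 0.0  x -0.0 y 0.0 z 62.0
  az 86.0  x 0.0 y 0.0 z 0.0
```

Call:
{"name": "carry_out", "arguments": {"steps": [[0,0,0,-3.6,-26.5,0,40],[0,0,0,0,0,33,40],[0,0,0,0,0,30,40],[0,0,0,0,0,30,40],[0,0,0,0,0,20,40],[0,0,0,0,0,12,40],[0,0,0,0,0,0,0],[0,0,0,0,0,0,0],[0,0,0,0,0,0,0],[0,0,0,0,0,0,0],[0,0,0,0,0,0,0],[0,0,0,0,0,0,0]], "force": 15}}

```text
t: 4.4
tool_pos: [0.478, 0.078, 0.0983]
tcp_rot: [0.001, -0.227, 0.974, -0.005]
wrist_force: [7.9, -27.1, -15.6]
opening: 0.012
grasp_force: 15.0
```

```bash
python3 -c "
from h import *
plan((479,79,98,30))"
```

```text
t 4.4 at [478.   78.   98.3] yang 116.2 open 12.0 F 15.0 [  7.9 -27.1 -15.6] q6 -114
  az 86.2  x 0.4 y 1.4 z 0.3
```

Call:
{"name": "carry_out", "arguments": {"steps": [[0,0,0,0,-1.5,-0.5,0],[0,0,0,0,0,0,0],[0,0,0,0,0,0,0]]}}

```text
t: 4.65
tool_pos: [0.478, 0.0778, 0.0984]
tcp_rot: [0.001, -0.226, 0.974, -0.004]
wrist_force: [6.8, -20.0, -19.1]
opening: 0.012
grasp_force: 15.0
```

Call:
{"name": "carry_out", "arguments": {"steps": [[0,0,0,0,-2,1,0],[0,0,0,0,0,0,0],[0,0,0,0,0,0,0],[0,0,0,0,0,0,0]]}}

```text
t: 4.98
tool_pos: [0.4781, 0.0777, 0.0983]
tcp_rot: [0.001, -0.226, 0.974, -0.002]
wrist_force: [1.8, -12.7, -6.7]
opening: 0.012
grasp_force: 15.0
```

```bash
python3 -c "
from h import *
plan((479,79,98,30));s=arm.sense();print(s['wrist_torque'],s['joint_torque'])
d=arm.snapshot('top');cv2.imwrite('pics/d1.png',cv2.convertScaleAbs(ortho(d,.40,.56,-.14,.14,.1,2800),alpha=1.6))"
```

```text
t 4.98 at [478.1  77.7  98.3] yang 116.1 open 12.0 F 15.0 [  1.8 -12.7  -6.7] q6 -115
  az 86.1  x 0.6 y 1.5 z 0.3
[-1.9746 -0.2791 -0.041 ] [  6.0519 -45.5392 -19.2188   3.4628   0.6322   0.0033]
```

View pics/d1.png

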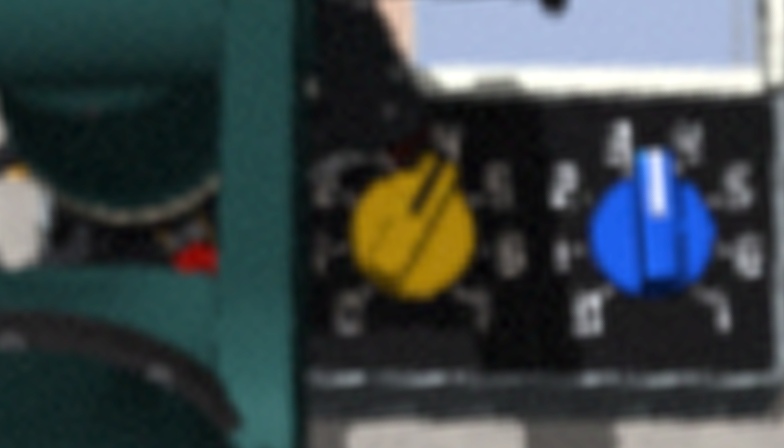

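Call:
{"name": "carry_out", "arguments": {"steps": [[0,0,7,0,0,0,0],[0,0,7,0,0,0,0],[0,0,0,0,0,0,0]]}}

```text
t: 5.28
tool_pos: [0.478, 0.0778, 0.0983]
tcp_rot: [0.001, -0.102, 0.995, -0.002]
wrist_force: [2.2, -12.6, -6.0]
opening: 0.0122
grasp_force: 15.0
```

Call:
{"name": "carry_out", "arguments": {"steps": [[0,0,7,0,0,0,0],[0,0,7,0,0,0,0],[0,0,0,0,0,0,0]]}}

```text
t: 5.53
tool_pos: [0.4781, 0.0779, 0.0983]
tcp_rot: [0.002, 0.02, 1.0, -0.002]
wrist_force: [2.6, -11.4, -6.1]
opening: 0.0122
grasp_force: 15.0
```

Call:
{"name": "carry_out", "arguments": {"steps": [[0,0,6.4,0,0,0,0],[0,0,6.4,0,0,0,0],[0,0,6.4,0,0,0,0],[0,0,6.4,0,0,0,0],[0,0,6.4,0,0,0,0],[0,0,6.4,0,0,0,0],[0,0,6.4,0,0,0,0],[0,0,6.4,0,0,0,0],[0,0,6.4,0,0,0,0],[0,0,0,0,0,0,0],[0,0,0,0,0,0,0]]}}

```text
t: 6.45
tool_pos: [0.4782, 0.0781, 0.0983]
tcp_rot: [0.002, 0.497, 0.868, -0.001]
wrist_force: [2.4, -10.3, -6.3]
opening: 0.0118
grasp_force: 15.0
```

```bash
python3 -c "
from h import *
plan((478,77.7,98,30.3))"
```

```text
t 6.45 at [478.2  78.1  98.3] yang 30.4 open 11.8 F 15.0 [  2.4 -10.3  -6.3] q6 -29
  az 0.1  x -0.3 y -0.4 z 0.3
```

Call:
{"name": "carry_out", "arguments": {"steps": [[0,0,0,0,0,0,40],[0,0,0,0,0,0,40],[0,0,0,0,0,0,40],[0,0,0,0,0,-30,40],[0,0,0,0,0,-30,40],[0,0,-6.9,0,0,0,40],[0,0,-6.9,0,0,0,40],[0,0,-6.9,0,0,0,40],[0,0,-6.9,0,0,0,40],[0,0,-6.9,0,0,0,40],[0,0,0,0,0,0,40]]}}

```text
t: 7.37
tool_pos: [0.4769, 0.0804, 0.1577]
tcp_rot: [0.0, 0.215, 0.977, 0.0]
wrist_force: [0.6, -0.2, 0.4]
opening: 0.0401
grasp_force: 0.0
```

```bash
python3 -c "
from h import *
plan((478,-8,158,65),(478,-8,98,65),(478,-8,98,150.5))"
```

```text
t 7.37 at [476.9  80.4 157.7] yang 65.1 open 40.1 F 0.0 [ 0.6 -0.2  0.4] q6 -64
  az 0.1  x -38.4 y -79.7 z -0.3
  az 0.0  x 0.0 y 0.0 z 60.0
  az -85.5  x -0.0 y 0.0 z 0.0
```

Call:
{"name": "carry_out", "arguments": {"steps": [[0,0,0,-19.2,-39.9,0,40],[0,0,0,-19.2,-39.8,0,40],[0,0,0,0,0,20,40],[0,0,0,0,0,20,40],[0,0,0,0,0,18,40],[0,0,0,0,0,0,40],[0,0,0,0,0,0,0],[0,0,0,0,0,0,0],[0,0,0,0,0,0,0],[0,0,0,0,0,0,0],[0,0,0,0,0,0,0]]}}

```text
t: 8.28
tool_pos: [0.4769, -0.0074, 0.1003]
tcp_rot: [0.0, 0.215, 0.977, -0.004]
wrist_force: [-5.0, -18.0, 4.7]
opening: 0.012
grasp_force: 15.0
```

```bash
python3 -c "
from h import *
plan((478,-8,98,150.5))"
```

```text
t 8.28 at [476.9  -7.4 100.3] yang 65.1 open 12.0 F 15.0 [ -5.  -18.    4.7] q6 -74
  az -85.4  x -0.0 y -1.2 z 2.3
```

Call:
{"name": "carry_out", "arguments": {"steps": [[0,0,0,0,-2.5,0,0],[0,0,0,0,0,0,0],[0,0,-6.9,0,0,0,0],[0,0,-6.9,0,0,0,0],[0,0,-6.9,0,0,0,0],[0,0,0,0,0,0,0]]}}

```text
t: 8.78
tool_pos: [0.4768, -0.008, 0.1003]
tcp_rot: [0.0, 0.035, 0.999, -0.002]
wrist_force: [-1.7, -12.8, 2.6]
opening: 0.0118
grasp_force: 15.0
```

```bash
python3 -c "
from h import *
plan((478,-8,98,150.5))"
```

```text
t 8.78 at [476.8  -8.  100.3] yang 86.0 open 11.8 F 15.0 [ -1.7 -12.8   2.6] q6 -95
  az -64.5  x -0.6 y -1.1 z 2.3
```

Call:
{"name": "carry_out", "arguments": {"steps": [[0,0,-6.45,0,-0.2,0,0],[0,0,-6.45,0,0,0,0],[0,0,-6.45,0,0,0,0],[0,0,-6.45,0,0,0,0],[0,0,-6.45,0,0,0,0],[0,0,-6.45,0,0,0,0],[0,0,-6.45,0,0,0,0],[0,0,-6.45,0,0,0,0],[0,0,-6.45,0,0,0,0],[0,0,-6.45,0,0,0,0],[0,0,0,0,0,0,0],[0,0,0,0,0,0,0]]}}

```text
t: 9.78
tool_pos: [0.4775, -0.0093, 0.1003]
tcp_rot: [-0.001, -0.502, 0.865, -0.003]
wrist_force: [-0.6, -17.2, -1.1]
opening: 0.012
grasp_force: 15.0
```

```bash
python3 -c "
from h import *
plan((478,-8,98,150.5))"
```

```text
t 9.78 at [477.5  -9.3 100.3] yang 150.2 open 12.0 F 15.0 [ -0.6 -17.2  -1.1] q6 -159
  az -0.3  x -1.3 y 0.2 z 2.3
```

Call:
{"name": "carry_out", "arguments": {"steps": [[0,0,0,0,0,0,40],[0,0,0,0,0,0,40],[0,0,0,0,0,-30,40],[0,0,6.55,0,0,-30,40],[0,0,6.55,0,0,0,40],[0,0,6.55,0,0,0,40],[0,0,6.55,0,0,0,40],[0,0,6.55,0,0,0,40],[0,0,6.55,0,0,0,40],[0,0,6.55,0,0,0,40],[0,0,6.55,0,0,0,40],[0,0,6.55,0,0,0,40]]}}

```text
t: 10.78
tool_pos: [0.4767, -0.0052, 0.1597]
tcp_rot: [0.0, -0.007, 1.0, 0.0]
wrist_force: [0.6, -0.9, 0.5]
opening: 0.0401
grasp_force: 0.0
```

Call:
{"name": "carry_out", "arguments": {"steps": [[0,0,0,0,0,0,40],[0,0,0,0,0,0,40]]}}

```text
t: 10.95
tool_pos: [0.4767, -0.0054, 0.1596]
tcp_rot: [0.0, -0.012, 1.0, 0.0]
wrist_force: [-1.1, 0.2, 0.0]
opening: 0.0402
grasp_force: 0.0
```

```bash
python3 -c "
from h import *
plan((478,-94.5,160,91),(478,-94.5,99,91),(478,-94.5,98,-10))"
```

```text
t 10.95 at [476.7  -5.4 159.6] yang 91.3 open 40.2 F 0.0 [-1.1  0.2  0. ] q6 -100
  az 0.3  x 0.2 y -89.1 z -0.4
  az 0.0  x -0.0 y 0.0 z 61.0
  az 101.0  x 0.0 y 0.0 z 1.0
```

Call:
{"name": "carry_out", "arguments": {"steps": [[0,0,0,0,-29.7,0,40],[0,0,0,0,-29.7,0,40],[0,0,0,0,-29.7,0,40],[0,0,0,0,0,20,40],[0,0,0,0,0,20,40],[0,0,0,0,0,20,40],[0,0,0,0,0,0,40],[0,0,0,0,0,0,0],[0,0,0,0,0,0,0],[0,0,0,0,0,0,0],[0,0,0,0,0,0,0],[0,0,0,0,0,0,0]]}}

```text
t: 11.95
tool_pos: [0.4793, -0.0944, 0.1003]
tcp_rot: [0.001, -0.01, 1.0, 0.0]
wrist_force: [-0.2, 0.3, 4.4]
opening: 0.0123
grasp_force: 15.0
```

```bash
python3 -c "
from h import *
plan((478,-94.5,100,-10))"
```

```text
t 11.95 at [479.3 -94.4 100.3] yang 91.1 open 12.3 F 15.0 [-0.2  0.3  4.4] q6 -110
  az 101.1  x -0.4 y -1.2 z 0.3
```

Aligned. Turn 101° clockwise.

Call:
{"name": "carry_out", "arguments": {"steps": [[0,0,6.75,0,0,0,0],[0,0,6.75,0,0,0,0],[0,0,6.75,0,0,0,0],[0,0,6.75,0,0,0,0],[0,0,6.75,0,0,0,0],[0,0,6.75,0,0,0,0],[0,0,6.75,0,0,0,0],[0,0,6.75,0,0,0,0],[0,0,6.75,0,0,0,0],[0,0,6.75,0,0,0,0],[0,0,6.75,0,0,0,0],[0,0,6.75,0,0,0,0]]}}

```text
t: 12.95
tool_pos: [0.4781, -0.0952, 0.0999]
tcp_rot: [0.0, 0.644, 0.765, -0.0]
wrist_force: [-2.8, -1.4, 3.5]
opening: 0.012
grasp_force: 15.0
```

Call:
{"name": "carry_out", "arguments": {"steps": [[0,0,6.7,0,0,0,0],[0,0,6.7,0,0,0,0],[0,0,6.7,0,0,0,0],[0,0,0,0,0,0,0],[0,0,0,0,0,0,0]]}}

```text
t: 13.37
tool_pos: [0.4779, -0.0952, 0.0999]
tcp_rot: [0.0, 0.765, 0.645, -0.0]
wrist_force: [-3.5, -1.9, 6.2]
opening: 0.0121
grasp_force: 15.0
```

```bash
python3 -c "
from h import *
plan((478,-94.5,100,-10))"
```

```text
t 13.37 at [477.9 -95.2  99.9] yang -9.7 open 12.1 F 15.0 [-3.5 -1.9  6.2] q6 -10
  az 0.3  x 0.7 y -0.0 z -0.1
```

Call:
{"name": "carry_out", "arguments": {"steps": [[0,0,0,0,0,0,40],[0,0,0,0,0,0,40],[0,0,0,0,0,0,40],[0,0,0,0,0,-30,40],[0,0,0,0,0,-30,40],[0,0,-5,0,0,0,40],[0,0,-5,0,0,0,40],[0,0,0,23,21,0,40],[0,0,0,23,21,0,40],[0,0,0,23,21,0,40],[0,0,0,21,20,0,40],[0,0,0,0,0,0,40]]}}

```text
t: 14.37
tool_pos: [0.5654, -0.0016, 0.1595]
tcp_rot: [0.001, 0.706, 0.708, 0.002]
wrist_force: [-0.1, -0.0, -0.2]
opening: 0.0398
grasp_force: 0.0
```

```bash
python3 -c "
from h import *
d=arm.snapshot('side')
plan((561,-5,160,0),(561,-5,110,0))
cv2.imwrite('pics/s2.png',cv2.convertScaleAbs(cv2.resize(d['frame'][190:320,260:450,::-1],None,fx=4,fy=4,interpolation=2),alpha=1.3))"
```

```text
t 14.42 at [563.2  -3.  159.1] yang 0.3 open 39.6 F 0.0 [-0.9 -0.2 -0. ] q6 -8
  az 0.3  x -2.0 y -2.2 z -0.9
  az 0.0  x 0.0 y 0.0 z 50.0
```

View pics/s2.png

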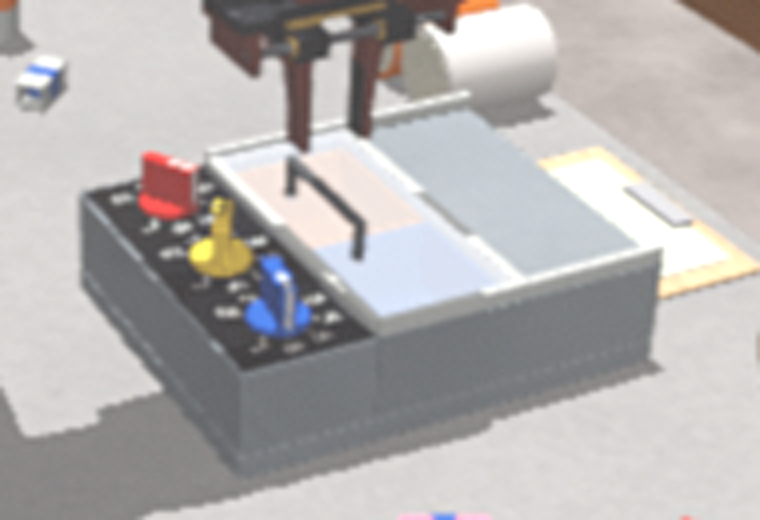

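The side view shows all three dials turned as meant, with the handle under the gripper. Next I grip the handle and slide the lid.

Call:
{"name": "carry_out", "arguments": {"steps": [[0,0,0,-2,-2,0,40],[0,0,0,0,0,25,40],[0,0,0,0,0,24,40],[0,0,0,0,0,0,40],[0,0,0,0,0,0,0],[0,0,0,0,0,0,0],[0,0,0,0,0,0,0],[0,0,0,0,0,0,0],[0,0,0,0,0,0,0]], "force": 20}}

```text
t: 15.17
tool_pos: [0.5603, -0.0071, 0.1113]
tcp_rot: [0.001, 0.707, 0.707, 0.001]
wrist_force: [10.1, -0.1, -1.5]
opening: 0.0103
grasp_force: 5.7
```

Call:
{"name": "carry_out", "arguments": {"steps": [[0,0,0,0,10,0,0],[0,0,0,0,10,0,0],[0,0,0,0,0,0,0]]}}

```text
t: 15.42
tool_pos: [0.5823, -0.0071, 0.1113]
tcp_rot: [0.002, 0.707, 0.707, 0.001]
wrist_force: [2.0, -1.0, 5.9]
opening: 0.0092
grasp_force: 20.0
```

Call:
{"name": "carry_out", "arguments": {"steps": [[0,0,0,0,20,0,0],[0,0,0,0,20,0,0],[0,0,0,0,20,0,0],[0,0,0,0,20,0,0],[0,0,0,0,16,0,0],[0,0,0,0,5,0,0],[0,0,0,0,0,0,0],[0,0,0,0,0,0,0],[0,0,0,0,0,0,0]]}}

```text
t: 16.17
tool_pos: [0.6807, -0.0071, 0.1111]
tcp_rot: [0.001, 0.707, 0.707, 0.0]
wrist_force: [-0.2, -1.8, 6.8]
opening: 0.0095
grasp_force: 20.0
```

Call:
{"name": "carry_out", "arguments": {"steps": [[0,0,0,0,3,0,0],[0,0,0,0,0,0,0],[0,0,0,0,0,0,0],[0,0,0,0,0,0,0]]}}

```text
t: 16.5
tool_pos: [0.6807, -0.0071, 0.1111]
tcp_rot: [-0.001, 0.707, 0.707, -0.002]
wrist_force: [-7.1, -2.1, 11.2]
opening: 0.0092
grasp_force: 20.0
```

Call:
{"name": "carry_out", "arguments": {"steps": [[0,0,0,0,0,0,40],[0,0,0,0,0,0,40],[0,0,0,0,0,0,40],[0,0,0,0,0,-30,40],[0,0,0,0,0,-40,40],[0,0,0,0,0,-40,50],[0,0,0,-30,-30,0,50],[0,0,0,-30,-25,0,50],[0,0,0,-30,-25,0,50],[0,0,0,-30,-25,0,50],[0,0,0,0,0,0,50],[0,0,0,0,0,0,50]]}}

```text
t: 17.5
tool_pos: [0.5779, -0.1276, 0.2202]
tcp_rot: [-0.0, 0.708, 0.706, 0.0]
wrist_force: [0.8, -0.2, -0.4]
opening: 0.0498
grasp_force: 0.0
```

```bash
cat >> h.py <<'E'
def parts(d,x0,x1,y0,y1,z,col,P=2000):
    "blobs of white+band; col='b' or 'o': centre mm, yaw, sizes"
    a=cv2.GaussianBlur(ortho(d,x0,x1,y0,y1,z,P),(0,0),3);hsv=cv2.cvtColor(a,cv2.COLOR_BGR2HSV)
    H,S,V=cv2.split(hsv);bg=np.median(V)
    band=(S>100)&((abs(H.astype(int)-112)<14) if col=='b' else (abs(H.astype(int)-11)<9))
    wh=(V>bg*1.2)&(S<90)
    m=cv2.morphologyEx((band|wh).astype(np.uint8),cv2.MORPH_OPEN,np.ones((7,7)))
    m=cv2.morphologyEx(m,cv2.MORPH_CLOSE,np.ones((11,11)))
    for c in cv2.findContours(m,cv2.RETR_EXTERNAL,cv2.CHAIN_APPROX_NONE)[0]:
        k=np.zeros_like(m);cv2.drawContours(k,[c],-1,1,-1)
        if cv2.contourArea(c)<2000 or (k.astype(bool)&band).sum()<300: continue
        W=np.float32([[x1-p[0][1]/P,y1-p[0][0]/P] for p in c])*1000
        ce,s,an=cv2.minAreaRect(W)
        if s[0]<s[1]: s=s[::-1];an+=90
        b=np.argwhere(k.astype(bool)&band).mean(0)
        print(col,z,np.round(ce,1),'yaw',round((an+90)%180-90,1),np.round(s,1),'band',np.round([1000*x1-b[0]/P*1e3,1000*y1-b[1]/P*1e3],1))
E
python3 - <<'E'
from h import *
d=arm.snapshot('top');plan()
parts(d,.38,.6,-.5,-.2,.025,'b');parts(d,.38,.6,-.5,-.2,.018,'o');parts(d,.45,.6,.25,.5,.025,'b')
cv2.imwrite('pics/t2.png',d['frame'][:,:,::-1])
E
```

```text
t 17.55 at [ 578.9 -126.6  220.2] yang -0.1 open 49.9 F 0.0 [ 0.9 -0.  -0.2] q6 -19
b 0.025 [ 516.7 -419.5] yaw 63.4 [58.8 31.5] band [ 516.5 -419.1]
o 0.018 [ 426.1 -332.3] yaw -24.0 [58.  34.1] band [ 426.7 -332.8]
o 0.018 [ 572.5 -339.2] yaw 0.0 [55.  34.5] band [ 574.1 -338.9]
b 0.025 [526.9 438.3] yaw 44.5 [58.3 27.5] band [526.6 437.7]
```

View pics/t2.png

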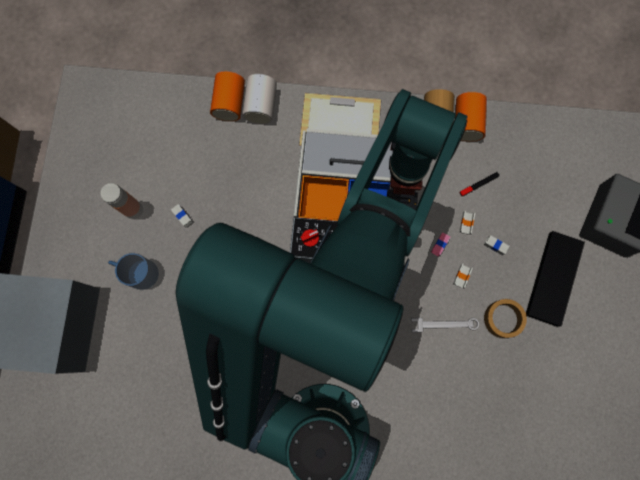

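The lid is fully open, with the orange tray left and the blue tray right. The parts are unmoved: tubes at (497,244) and (181,215), channels at (468,222) and (463,276). There is nothing under the earlier arm position. First is the near channel at (426,-332).

Call:
{"name": "carry_out", "arguments": {"steps": [[0,0,-7.1,0,0,0,50],[0,0,-7.1,0,0,0,50],[0,0,-7.1,0,0,0,50],[0,0,-7.1,0,0,0,50],[0,0,-7.1,0,0,0,50],[0,0,-7.1,0,0,0,50],[0,0,-7.1,0,0,0,50],[0,0,-7.1,0,0,0,50],[0,0,-7.1,0,0,0,50],[0,0,-7.1,0,0,0,50],[0,0,0,0,0,0,50]]}}

```text
t: 18.47
tool_pos: [0.5801, -0.1249, 0.2199]
tcp_rot: [0.0, 0.162, 0.987, 0.0]
wrist_force: [-0.1, -0.6, -0.2]
opening: 0.0503
grasp_force: 0.0
```

```bash
python3 - <<'E'
from h import *
plan((426,-332,100,71),(426,-332,5,71),(426,-332,150,71),(592,35,150,90),(592,35,60,90))
E
```

```text
t 18.47 at [ 580.1 -124.9  219.9] yang 71.4 open 50.3 F 0.0 [-0.1 -0.6 -0.2] q6 -90
  az 0.4  x 78.3 y -246.0 z 119.9
  az 0.0  x 0.0 y 0.0 z 95.0
  az 0.0  x 0.0 y 0.0 z -145.0
  az -19.0  x -166.0 y 367.0 z 0.0
  az 0.0  x 0.0 y 0.0 z 90.0
```

Call:
{"name": "carry_out", "arguments": {"steps": [[0,0,0,9.8,-30.75,0,50],[0,0,0,9.8,-30.75,0,50],[0,0,0,9.8,-30.75,0,50],[0,0,0,9.8,-30.75,0,50],[0,0,0,9.8,-30.75,20,50],[0,0,0,9.8,-30.75,20,50],[0,0,0,9.8,-30.75,20,50],[0,0,0,9.8,-30.75,20,50],[0,0,0,0,0,30,50],[0,0,0,0,0,30,50],[0,0,0,0,0,0,50],[0,0,0,0,0,0,50]]}}

```text
t: 19.47
tool_pos: [0.4245, -0.3322, 0.0791]
tcp_rot: [-0.001, 0.166, 0.986, 0.001]
wrist_force: [0.1, -0.0, -0.3]
opening: 0.05
grasp_force: 0.0
```

```bash
python3 - <<'E'
from h import *
plan((426,-332,5,71))
d=arm.snapshot('side');cv2.imwrite('pics/s3.png',cv2.resize(d['frame'][280:400,290:460,::-1],None,fx=4,fy=4,interpolation=2))
E
```

```text
t 19.47 at [ 424.5 -332.2   79.1] yang 70.9 open 50.0 F 0.0 [ 0.1 -0.  -0.3] q6 -116
  az -0.1  x -1.4 y 0.7 z 74.1
```

View pics/s3.png

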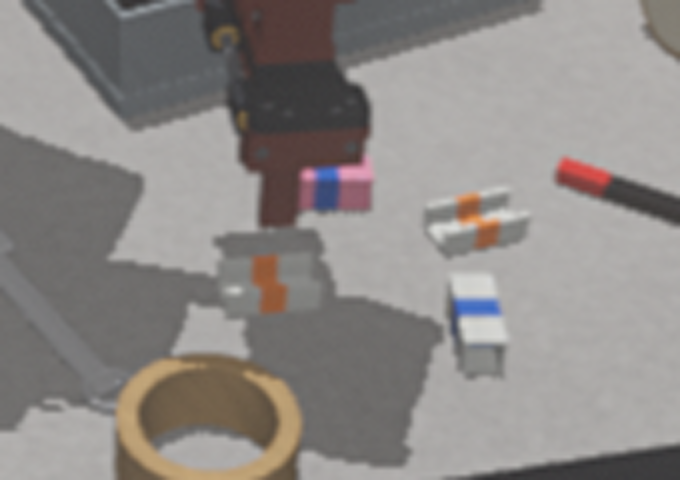

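The tool is over the orange-band channel (crop 270,280), with its open side up. Going down and gripping.

Call:
{"name": "carry_out", "arguments": {"steps": [[0,0,0,-1.4,0.7,25,50],[0,0,0,0,0,25,50],[0,0,0,0,0,15,50],[0,0,0,0,0,9,50],[0,0,0,0,0,0,50],[0,0,0,0,0,0,0],[0,0,0,0,0,0,0],[0,0,0,0,0,0,0],[0,0,0,0,0,0,0],[0,0,0,0,0,0,0]], "force": 30}}

```text
t: 20.35
tool_pos: [0.4271, -0.334, 0.0075]
tcp_rot: [0.001, 0.165, 0.986, -0.001]
wrist_force: [0.8, 1.5, 7.5]
opening: 0.0299
grasp_force: 30.0
```

Call:
{"name": "carry_out", "arguments": {"steps": [[0,0,0,0,0,-25,0],[0,0,0,0,0,-40,0],[0,0,0,0,0,-40,0],[0,0,0,0,0,-40,0],[0,0,-6.5,0,0,0,0],[0,0,-6.5,0,0,0,0],[0,0,-6,0,0,0,0],[0,0,0,0,0,0,0],[0,0,0,0,0,0,0]]}}

```text
t: 21.1
tool_pos: [0.4261, -0.3331, 0.1514]
tcp_rot: [0.0, 0.001, 1.0, -0.0]
wrist_force: [-0.0, 1.2, 0.1]
opening: 0.0299
grasp_force: 30.0
```

```bash
python3 - <<'E'
from h import *
plan((592,35,150,90),(592,35,50,90))
E
```

```text
t 21.1 at [ 426.1 -333.1  151.4] yang 89.8 open 29.9 F 30.0 [-0.   1.2  0.1] q6 -135
  az -0.2  x -165.9 y 368.1 z 1.4
  az 0.0  x 0.0 y 0.0 z 100.0
```

Call:
{"name": "carry_out", "arguments": {"steps": [[0,0,0,-15.1,33.5,0,0],[0,0,0,-15.1,33.5,0,0],[0,0,0,-15.1,33.5,0,0],[0,0,0,-15.1,33.5,0,0],[0,0,0,-15.1,33.5,0,0],[0,0,0,-15.1,33.5,0,0],[0,0,0,-15.1,33.5,0,0],[0,0,0,-15.1,33.5,0,0],[0,0,0,-15.1,33.5,0,0],[0,0,0,-15.1,33.5,0,0],[0,0,0,-15.1,33.5,0,0],[0,0,0,0,0,0,0]]}}

```text
t: 22.1
tool_pos: [0.5947, 0.041, 0.1511]
tcp_rot: [0.001, -0.0, 1.0, 0.001]
wrist_force: [1.0, -0.2, -0.2]
opening: 0.03
grasp_force: 30.0
```

Call:
{"name": "carry_out", "arguments": {"steps": [[0,0,0,0,0,0,0],[0,0,0,0,0,0,0]]}}

```text
t: 22.27
tool_pos: [0.5915, 0.0352, 0.1507]
tcp_rot: [-0.001, 0.0, 1.0, -0.0]
wrist_force: [-0.5, -0.5, -0.1]
opening: 0.0296
grasp_force: 30.0
```

```bash
python3 - <<'E'
from h import *
plan((592,35,150,90),(592,35,50,90))
E
```

```text
t 22.27 at [591.5  35.2 150.7] yang 90.0 open 29.6 F 30.0 [-0.5 -0.5 -0.1] q6 -93
  az -0.0  x -0.5 y -0.2 z 0.7
  az 0.0  x 0.0 y 0.0 z 100.0
```

Call:
{"name": "carry_out", "arguments": {"steps": [[0,0,0,0,2,30,0],[0,0,0,0,0,30,0],[0,0,0,0,0,25,0],[0,0,0,0,0,20,0],[0,0,0,0,0,0,0],[0,0,0,0,0,0,38],[0,0,0,0,0,0,38],[0,0,0,0,0,0,38],[0,0,0,0,0,-35,38],[0,0,0,0,0,-40,38],[0,0,0,0,0,-40,50],[0,0,0,0,0,0,50]]}}

```text
t: 23.27
tool_pos: [0.5982, 0.037, 0.1708]
tcp_rot: [0.008, -0.0, 1.0, -0.001]
wrist_force: [0.8, 0.1, 0.4]
opening: 0.0478
grasp_force: 0.0
```

```bash
python3 - <<'E'
from h import *
d=arm.snapshot('top')
plan((572.5,-338,100,85),(572.5,-338,7,85))
parts(d,.38,.62,-.5,-.2,.025,'b');parts(d,.38,.62,-.5,-.2,.018,'o')
cv2.imwrite('pics/t3.png',cv2.convertScaleAbs(np.hstack([ortho(d,.48,.62,-.46,-.28,.02,2400),ortho(d,.50,.64,-.16,.14,.04,2400)[:, :]]),alpha=1.5)[:, :800])
E
```

```text
t 23.32 at [596.6  37.1 167.7] yang 90.0 open 49.2 F 0.0 [ 0.8  0.1 -1.1] q6 -93
  az 5.0  x -8.6 y -375.7 z 67.7
  az 0.0  x 0.0 y 0.0 z 93.0
b 0.025 [ 516.5 -419.3] yaw 63.4 [58.4 31.5] band [ 516.3 -419.1]
o 0.018 [ 573.1 -338.6] yaw -13.5 [57.2 34.7] band [ 574. -339.]
```

View pics/t3.png

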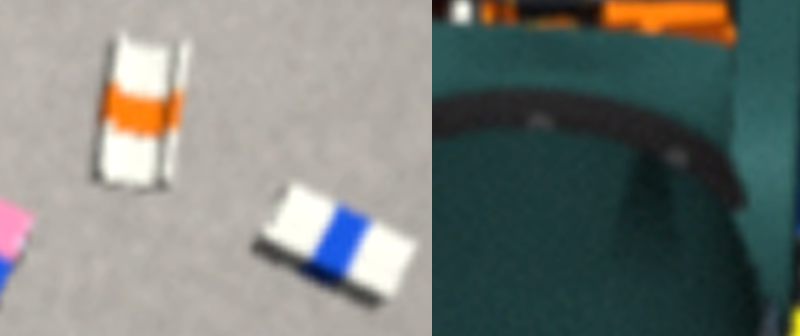

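The channel at left is yaw −8°, the tube at right about +65°. I go for the channel.

Call:
{"name": "carry_out", "arguments": {"steps": [[0,0,4,0,0,0,46],[0,0,4,0,0,0,46],[0,0,0,0,0,0,46],[0,0,0,0,0,0,46]]}}

```text
t: 23.65
tool_pos: [0.5919, 0.0373, 0.1612]
tcp_rot: [-0.0, 0.069, 0.998, -0.0]
wrist_force: [0.4, 0.0, -0.6]
opening: 0.0461
grasp_force: 0.0
```

```bash
python3 - <<'E'
from h import *
plan((573,-338.7,100,82),(573,-338.7,7,82))
E
```

```text
t 23.65 at [591.9  37.3 161.2] yang 82.1 open 46.1 F 0.0 [ 0.4  0.  -0.6] q6 -85
  az 0.1  x -33.6 y -375.0 z 61.2
  az 0.0  x 0.0 y 0.0 z 93.0
```

Call:
{"name": "carry_out", "arguments": {"steps": [[0,0,0,-3.4,-37.5,0,46],[0,0,0,-3.4,-37.5,0,46],[0,0,0,-3.4,-37.5,0,46],[0,0,0,-3.4,-37.5,0,46],[0,0,0,-3.4,-37.5,0,46],[0,0,0,-3.4,-37.5,0,46],[0,0,0,-3.4,-37.5,0,46],[0,0,0,-3.4,-37.5,0,46],[0,0,0,-3.4,-37.5,0,46],[0,0,0,-3.4,-37.5,0,46],[0,0,0,0,0,30,46],[0,0,0,0,0,30,46]]}}

```text
t: 24.65
tool_pos: [0.5751, -0.343, 0.1022]
tcp_rot: [0.002, 0.07, 0.998, -0.002]
wrist_force: [0.3, 0.5, 0.0]
opening: 0.0461
grasp_force: 0.0
```

Call:
{"name": "carry_out", "arguments": {"steps": [[0,0,0,0,0,0,46],[0,0,0,0,0,0,46],[0,0,0,0,0,0,46]]}}

```text
t: 24.9
tool_pos: [0.5742, -0.3386, 0.102]
tcp_rot: [0.0, 0.069, 0.998, -0.0]
wrist_force: [0.3, 0.2, 1.1]
opening: 0.0462
grasp_force: 0.0
```

```bash
python3 - <<'E'
from h import *
plan((573,-338.7,7,82))
E
```

```text
t 24.9 at [ 574.2 -338.6  102. ] yang 82.1 open 46.2 F 0.0 [0.3 0.2 1.1] q6 -119
  az 0.1  x 1.2 y -0.3 z 95.0
```

Call:
{"name": "carry_out", "arguments": {"steps": [[0,0,0,1,0,30,46],[0,0,0,0,0,30,46],[0,0,0,0,0,20,46],[0,0,0,0,0,15,46],[0,0,0,0,0,0,46],[0,0,0,0,0,0,0],[0,0,0,0,0,0,0],[0,0,0,0,0,0,0],[0,0,0,0,0,0,0],[0,0,0,0,0,0,0]]}}

```text
t: 25.73
tool_pos: [0.5744, -0.3395, 0.0085]
tcp_rot: [0.002, 0.07, 0.998, -0.001]
wrist_force: [1.1, 1.0, 7.4]
opening: 0.0291
grasp_force: 30.0
```

Call:
{"name": "carry_out", "arguments": {"steps": [[0,0,0,0,0,-25,0],[0,0,0,0,0,-40,0],[0,0,0,0,0,-40,0],[0,0,0,0,0,-40,0],[0,0,-4,0,0,0,0],[0,0,-4,0,0,0,0],[0,0,0,0,0,0,0],[0,0,0,0,0,0,0]]}}

```text
t: 26.4
tool_pos: [0.5727, -0.3385, 0.1517]
tcp_rot: [0.0, 0.001, 1.0, -0.0]
wrist_force: [1.1, -0.9, -0.9]
opening: 0.0297
grasp_force: 30.0
```

```bash
python3 - <<'E'
from h import *
plan((592,78,150,90),(592,78,45,90))
E
```

```text
t 26.4 at [ 572.7 -338.5  151.7] yang 89.9 open 29.7 F 30.0 [ 1.1 -0.9 -0.9] q6 -126
  az -0.1  x -19.3 y 416.5 z 1.7
  az 0.0  x 0.0 y 0.0 z 105.0
```

Call:
{"name": "carry_out", "arguments": {"steps": [[0,0,0,-1.6,34.7,0,0],[0,0,0,-1.6,34.7,0,0],[0,0,0,-1.6,34.7,0,0],[0,0,0,-1.6,34.7,0,0],[0,0,0,-1.6,34.7,0,0],[0,0,0,-1.6,34.7,0,0],[0,0,0,-1.6,34.7,0,0],[0,0,0,-1.6,34.7,0,0],[0,0,0,-1.6,34.7,0,0],[0,0,0,-1.6,34.7,0,0],[0,0,0,-1.6,34.7,0,0],[0,0,0,-1.6,34.7,0,0]]}}

```text
t: 27.4
tool_pos: [0.5912, 0.0795, 0.1506]
tcp_rot: [-0.001, 0.001, 1.0, -0.0]
wrist_force: [0.6, 0.1, -0.9]
opening: 0.0295
grasp_force: 30.0
```

Call:
{"name": "carry_out", "arguments": {"steps": [[0,0,0,0,0,0,0],[0,0,0,0,0,0,0],[0,0,0,0,0,0,0]]}}

```text
t: 27.65
tool_pos: [0.5915, 0.0775, 0.1507]
tcp_rot: [-0.001, -0.0, 1.0, -0.0]
wrist_force: [0.2, -0.4, -0.5]
opening: 0.0298
grasp_force: 30.0
```

```bash
python3 - <<'E'
from h import *
plan((592,78,45,90))
E
```

```text
t 27.65 at [591.5  77.5 150.7] yang 90.0 open 29.8 F 30.0 [ 0.2 -0.4 -0.5] q6 -89
  az 0.0  x -0.5 y 0.5 z 105.7
```

Call:
{"name": "carry_out", "arguments": {"steps": [[0,0,0,0,1,30,0],[0,0,0,0,0,30,0],[0,0,0,0,0,25,0],[0,0,0,0,0,20,0],[0,0,0,0,0,0,0],[0,0,0,0,0,0,38],[0,0,0,0,0,0,38],[0,0,0,0,0,0,38],[0,0,0,0,0,-35,38],[0,0,0,0,0,-40,38],[0,0,0,0,0,-40,50],[0,0,0,0,0,0,50]]}}

```text
t: 28.65
tool_pos: [0.5979, 0.0789, 0.1709]
tcp_rot: [0.008, -0.0, 1.0, 0.0]
wrist_force: [1.3, -0.6, 1.0]
opening: 0.0474
grasp_force: 0.0
```

Call:
{"name": "carry_out", "arguments": {"steps": [[0,0,0,6,-38,0,46],[0,0,0,6,-38,0,46],[0,0,0,6,-38,0,46],[0,0,0,6,-38,0,46],[0,0,0,6,-38,0,46],[0,0,0,6,-38,0,46],[0,0,0,6,-38,0,46],[0,0,0,6,-38,0,46],[0,0,0,6,-38,0,46],[0,0,0,6,-38,0,46],[0,0,0,6,-38,0,46],[0,0,0,0,0,0,46]]}}

```text
t: 29.65
tool_pos: [0.5259, -0.3473, 0.1631]
tcp_rot: [0.002, 0.002, 1.0, -0.003]
wrist_force: [0.7, -0.4, 0.2]
opening: 0.0459
grasp_force: 0.0
```

Call:
{"name": "carry_out", "arguments": {"steps": [[0,0,7.1,0,0,0,46],[0,0,7.1,0,0,0,46],[0,0,7.1,0,0,0,46],[0,0,7.1,0,0,0,46],[0,0,7.1,0,0,0,46],[0,0,7.1,0,0,0,46],[0,0,7.1,0,0,0,46],[0,0,7.1,0,0,0,46],[0,0,7.1,0,0,0,46],[0,0,7.1,0,0,0,46],[0,0,7.1,0,0,0,46],[0,0,7.1,0,0,0,46]]}}

```text
t: 30.65
tool_pos: [0.5266, -0.3392, 0.1627]
tcp_rot: [0.001, 0.679, 0.734, 0.0]
wrist_force: [0.6, 0.9, -0.0]
opening: 0.0461
grasp_force: 0.0
```

Call:
{"name": "carry_out", "arguments": {"steps": [[0,0,7.1,0,0,0,46],[0,0,7.1,0,0,0,46],[0,0,7.1,0,0,0,46],[0,0,7.1,0,0,0,46],[0,0,0,0,0,0,46],[0,0,0,0,0,0,46]]}}

```text
t: 31.15
tool_pos: [0.5264, -0.3392, 0.1623]
tcp_rot: [0.001, 0.836, 0.549, 0.0]
wrist_force: [0.5, 0.3, -0.0]
opening: 0.0463
grasp_force: 0.0
```

```bash
python3 - <<'E'
from h import *
d=arm.snapshot('top')
plan((516.3,-419,90,-24.5),(516.3,-419,9,-24.5))
parts(d,.45,.62,-.5,-.3,.025,'b')
cv2.imwrite('pics/t4.png',cv2.convertScaleAbs(ortho(d,.40,.68,-.19,.17,.05,2000),alpha=1.5))
d=arm.snapshot('side')
parts(d,.45,.62,-.5,-.3,.0125,'b')
E
```

```text
t 31.2 at [ 526.3 -339.2  162.1] yang -23.3 open 46.0 F 0.0 [-0.3  0.4 -1.1] q6 -16
  az 1.2  x -76.8 y 24.0 z 72.1
  az 0.0  x 0.0 y 0.0 z 81.0
```

View pics/t4.png

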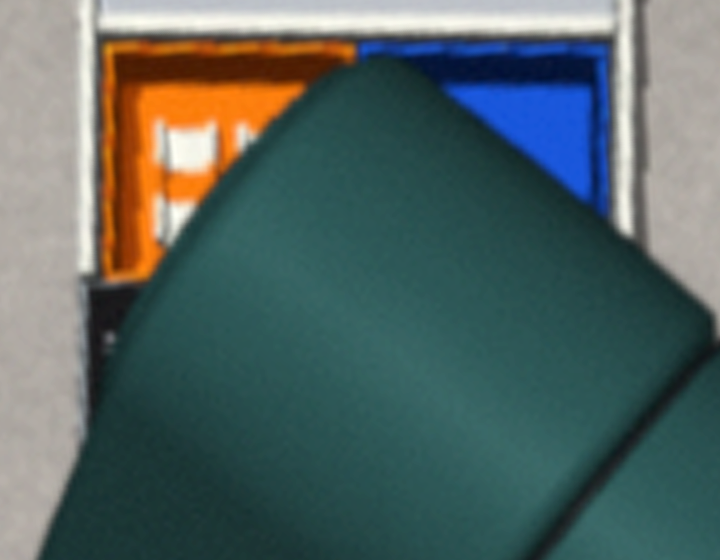

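Both channels lie in the orange tray. Now the right tube.

Call:
{"name": "carry_out", "arguments": {"steps": [[0,0,1.2,0,0,0,46],[0,0,0,-25.6,8,10,46],[0,0,0,-25.6,8,20,46],[0,0,0,-25.6,8,20,46],[0,0,0,0,0,22,46],[0,0,0,0,0,0,46],[0,0,0,0,0,0,46]]}}

```text
t: 31.83
tool_pos: [0.5146, -0.418, 0.088]
tcp_rot: [-0.002, 0.842, 0.539, -0.0]
wrist_force: [-0.1, 0.3, 0.3]
opening: 0.0459
grasp_force: 0.0
```

```bash
cat >> h.py <<'E'
def band(n,x0,x1,y0,y1,z,lo=100):
    "centroids of blue bands on plane z"
    d=arm.snapshot(n);a=ortho(d,x0,x1,y0,y1,z,2000);H,S,V=cv2.split(cv2.cvtColor(a,cv2.COLOR_BGR2HSV))
    m=((abs(H.astype(int)-112)<14)&(S>lo)).astype(np.uint8)
    N,_,st,ce=cv2.connectedComponentsWithStats(cv2.morphologyEx(m,cv2.MORPH_OPEN,np.ones((5,5))))
    for i in range(1,N):
        if st[i,4]>250: print(n,'blue',np.round([1000*x1-ce[i,1]/2,1000*y1-ce[i,0]/2],1),st[i,4]/4,'mm2')
E
python3 - <<'E'
from h import *
plan((516.3,-419,9,-24.5))
band('side',.42,.62,-.5,-.2,.015);band('top',.42,.62,-.5,-.2,.025)
E
```

```text
t 31.83 at [ 514.6 -418.    88. ] yang -24.8 open 45.9 F 0.0 [-0.1  0.3  0.3] q6 -20
  az -0.3  x -0.2 y 2.0 z 79.0
side blue [ 526.4 -412.2] 267.75 mm2
side blue [ 509.4 -272. ] 600.0 mm2
```

Call:
{"name": "carry_out", "arguments": {"steps": [[0,0,0,0,2,25,46],[0,0,0,0,0,25,46],[0,0,0,0,0,18,46],[0,0,0,0,0,11,46],[0,0,0,0,0,0,46],[0,0,0,0,0,0,0],[0,0,0,0,0,0,0],[0,0,0,0,0,0,0],[0,0,0,0,0,0,0],[0,0,0,0,0,0,0]]}}

```text
t: 32.77
tool_pos: [0.5184, -0.4207, 0.0118]
tcp_rot: [0.001, 0.842, 0.539, 0.0]
wrist_force: [0.2, 0.3, 6.7]
opening: 0.0246
grasp_force: 30.0
```

Call:
{"name": "carry_out", "arguments": {"steps": [[0,0,0,0,0,-25,0],[0,0,0,0,0,-40,0],[0,0,0,0,0,-40,0],[0,0,0,0,0,-37,0],[0,0,0,0,0,0,0],[0,0,0,0,0,0,0]]}}

```text
t: 33.27
tool_pos: [0.5188, -0.4213, 0.1555]
tcp_rot: [0.003, 0.842, 0.539, 0.001]
wrist_force: [-0.3, -0.0, -1.8]
opening: 0.0248
grasp_force: 30.0
```

```bash
python3 - <<'E'
from h import *
plan((592,-90,150,-24.5),(592,-90,150,90),(592,-90,45,90))
E
```

```text
t 33.27 at [ 518.8 -421.3  155.5] yang -24.8 open 24.8 F 30.0 [-0.3 -0.  -1.8] q6 -20
  az -0.3  x 331.8 y -70.8 z 5.5
  az -114.5  x 0.0 y 0.0 z 0.0
  az 0.0  x 0.0 y 0.0 z 105.0
```

Call:
{"name": "carry_out", "arguments": {"steps": [[0,0,0,33.2,-7.1,0,0],[0,0,0,33.2,-7.1,0,0],[0,0,0,33.2,-7.1,0,0],[0,0,0,33.2,-7.1,0,0],[0,0,0,33.2,-7.1,0,0],[0,0,0,33.2,-7.1,0,0],[0,0,0,33.2,-7.1,0,0],[0,0,0,33.2,-7.1,0,0],[0,0,0,33.2,-7.1,0,0],[0,0,0,33.2,-7.1,0,0],[0,0,6.5,0,0,0,0],[0,0,6.5,0,0,0,0]]}}

```text
t: 34.27
tool_pos: [0.5907, -0.0859, 0.15]
tcp_rot: [-0.001, 0.898, 0.439, -0.002]
wrist_force: [0.0, 0.3, -1.0]
opening: 0.0248
grasp_force: 30.0
```

Call:
{"name": "carry_out", "arguments": {"steps": [[0,0,6.5,0,0,0,0],[0,0,6.5,0,0,0,0],[0,0,6.5,0,0,0,0],[0,0,6.5,0,0,0,0],[0,0,6.5,0,0,0,0],[0,0,6.5,0,0,0,0],[0,0,6.5,0,0,0,0],[0,0,6.5,0,0,0,0],[0,0,0,0,0,0,0],[0,0,0,0,0,0,0]]}}

```text
t: 35.1
tool_pos: [0.5909, -0.0884, 0.1506]
tcp_rot: [-0.0, 1.0, 0.004, -0.002]
wrist_force: [-0.1, 0.0, -0.5]
opening: 0.0245
grasp_force: 30.0
```

```bash
python3 - <<'E'
from h import *
plan((592,-90,150,-90),(592,-90,45,-90))
E
```

```text
t 35.1 at [590.9 -88.4 150.6] yang -89.6 open 24.5 F 30.0 [-0.1  0.  -0.5] q6 74
  az 0.4  x 1.1 y 1.6 z 0.6
  az 0.0  x 0.0 y 0.0 z 105.0
```

Call:
{"name": "carry_out", "arguments": {"steps": [[0,0,0,0,1,30,0],[0,0,0,0,0,30,0],[0,0,0,0,0,25,0],[0,0,0,0,0,20,0],[0,0,0,0,0,0,0],[0,0,0,0,0,0,34],[0,0,0,0,0,0,34],[0,0,0,0,0,0,34],[0,0,0,0,0,-35,34],[0,0,0,0,0,-40,34],[0,0,0,0,0,-40,46],[0,0,0,0,0,0,46]]}}

```text
t: 36.1
tool_pos: [0.5981, -0.0911, 0.172]
tcp_rot: [0.002, 1.0, 0.002, 0.008]
wrist_force: [2.0, -1.0, 0.8]
opening: 0.044
grasp_force: 0.0
```

Call:
{"name": "carry_out", "arguments": {"steps": [[0,0,-6.4,0,0,0,46],[0,0,-6.4,0,0,0,46],[0,0,-6.4,0,0,0,46],[0,0,-6.4,0,0,0,46],[0,0,-6.4,0,0,0,46],[0,0,-6.4,0,0,0,46],[0,0,-6.4,0,0,0,46],[0,0,0,0,0,-30,46],[0,0,0,0,0,0,46]]}}

```text
t: 36.85
tool_pos: [0.5951, -0.0904, 0.1975]
tcp_rot: [0.003, 0.924, 0.383, 0.003]
wrist_force: [0.7, -0.1, 0.7]
opening: 0.0461
grasp_force: 0.0
```

```bash
python3 - <<'E'
from h import *
d=arm.snapshot('top')
plan((526.7,438,190,-45.5),(526.7,438,100,-45.5),(526.7,438,9,-45.5))
parts(d,.45,.62,.25,.6,.025,'b');parts(d,.38,.62,-.5,-.2,.025,'b')
print([ (ray(d,r['at'],0),r['score']) for r in arm.landmark_of('top','spray')])
d=arm.snapshot('side');print([ (ray(d,r['at'],0),r['score']) for r in arm.landmark_of('side','spray')])
E
```

```text
t 36.9 at [594.8 -90.3 196.1] yang -45.0 open 46.2 F 0.0 [ 0.4  0.5 -1.4] q6 30
  az 0.5  x 321.7 y -424.6 z 6.1
  az 0.0  x 0.0 y 0.0 z 90.0
  az 0.0  x 0.0 y 0.0 z 91.0
b 0.025 [526.9 438.3] yaw 44.5 [57.6 27.5] band [526.6 437.8]
[(array([0.5448, 0.5932]), 0.86)]
[(array([0.54  , 0.5931]), 0.71)]
```

Call:
{"name": "carry_out", "arguments": {"steps": [[0,0,0,23,-30.3,0,46],[0,0,0,23,-30.3,0,46],[0,0,0,23,-30.3,0,46],[0,0,0,23,-30.3,0,46],[0,0,0,23,-30.3,0,46],[0,0,0,23,-30.3,0,46],[0,0,0,23,-30.3,0,46],[0,0,0,23,-30.3,0,46],[0,0,0,23,-30.3,0,46],[0,0,0,23,-30.3,0,46],[0,0,0,23,-30.3,0,46],[0,0,0,23,-30.3,0,46]]}}

```text
t: 38.05
tool_pos: [0.5289, 0.3642, 0.1913]
tcp_rot: [0.0, 0.924, 0.383, -0.001]
wrist_force: [1.5, -0.6, 0.5]
opening: 0.0461
grasp_force: 0.0
```

Call:
{"name": "carry_out", "arguments": {"steps": [[0,0,0,23,-30.3,0,46],[0,0,0,23,-30.3,0,46],[0,0,0,0,0,30,46],[0,0,0,0,0,30,46],[0,0,0,0,0,30,46],[0,0,0,0,0,0,46],[0,0,0,0,0,0,46],[0,0,0,0,0,0,46]]}}

```text
t: 38.72
tool_pos: [0.5203, 0.4382, 0.1031]
tcp_rot: [-0.0, 0.924, 0.383, 0.0]
wrist_force: [0.2, -0.7, 1.1]
opening: 0.0457
grasp_force: 0.0
```

```bash
python3 - <<'E'
from h import *
plan((526.7,438,9,-45.5))
band('side',.42,.62,.35,.52,.015,70)
E
```

```text
t 38.72 at [520.3 438.2 103.1] yang -45.0 open 45.7 F 0.0 [ 0.2 -0.7  1.1] q6 79
  az 0.5  x 4.5 y 4.6 z 94.1
side blue [535.6 451.2] 299.75 mm2
side blue [511.8 419.6] 101.0 mm2
```

Call:
{"name": "carry_out", "arguments": {"steps": [[0,0,0,4.5,4.6,20,46],[0,0,0,0,0,30,46],[0,0,0,0,0,25,46],[0,0,0,0,0,18,46],[0,0,0,0,0,0,46],[0,0,0,0,0,0,0],[0,0,0,0,0,0,0],[0,0,0,0,0,0,0],[0,0,0,0,0,0,0],[0,0,0,0,0,0,0]]}}

```text
t: 39.6
tool_pos: [0.5276, 0.4388, 0.0114]
tcp_rot: [-0.0, 0.924, 0.383, 0.002]
wrist_force: [-1.1, -0.6, 7.1]
opening: 0.0245
grasp_force: 30.0
```

Call:
{"name": "carry_out", "arguments": {"steps": [[0,0,0,0,0,-25,0],[0,0,0,0,0,-40,0],[0,0,0,0,0,-40,0],[0,0,0,0,0,-37,0],[0,0,0,0,0,0,0],[0,0,0,0,0,0,0]]}}

```text
t: 40.1
tool_pos: [0.5281, 0.4393, 0.1552]
tcp_rot: [-0.001, 0.924, 0.383, 0.004]
wrist_force: [-0.3, 0.4, -0.7]
opening: 0.0248
grasp_force: 30.0
```

```bash
python3 - <<'E'
from h import *
plan((592,-48,152,-45),(592,-48,45,-90))
E
```

```text
t 40.1 at [528.1 439.3 155.2] yang -45.0 open 24.8 F 30.0 [-0.3  0.4 -0.7] q6 79
  az 0.0  x -299.4 y 389.8 z 3.2
  az 45.0  x 0.0 y 0.0 z 107.0
```

Call:
{"name": "carry_out", "arguments": {"steps": [[0,0,0,-23,30,0,0],[0,0,0,-23,30,0,0],[0,0,0,-23,30,0,0],[0,0,0,-23,30,0,0],[0,0,0,-23,30,0,0],[0,0,0,-23,30,0,0],[0,0,0,-23,30,0,0],[0,0,0,-23,30,0,0],[0,0,0,-23,30,0,0],[0,0,0,-23,30,0,0],[0,0,0,-23,30,0,0],[0,0,0,-23,30,0,0]]}}

```text
t: 41.1
tool_pos: [0.5843, -0.0135, 0.1498]
tcp_rot: [-0.001, 0.924, 0.383, -0.001]
wrist_force: [0.3, 0.5, -0.5]
opening: 0.0249
grasp_force: 30.0
```

Call:
{"name": "carry_out", "arguments": {"steps": [[0,0,0,-23,30,0,0],[0,0,6.4,0,0,0,0],[0,0,6.4,0,0,0,0],[0,0,6.4,0,0,0,0],[0,0,6.4,0,0,0,0],[0,0,6.4,0,0,0,0],[0,0,6.4,0,0,0,0],[0,0,6.4,0,0,0,0],[0,0,0,0,0,0,0],[0,0,0,0,0,0,0]]}}

```text
t: 41.93
tool_pos: [0.5896, -0.0491, 0.15]
tcp_rot: [-0.0, 1.0, 0.004, -0.001]
wrist_force: [0.2, 0.0, 0.0]
opening: 0.0247
grasp_force: 30.0
```

```bash
python3 - <<'E'
from h import *
plan((592,-46,45,-90))
E
```

```text
t 41.93 at [589.6 -49.1 150. ] yang -89.6 open 24.7 F 30.0 [0.2 0.  0. ] q6 78
  az 0.4  x 2.4 y -3.1 z 105.0
```

Call:
{"name": "carry_out", "arguments": {"steps": [[0,0,0,2.4,-3,30,0],[0,0,0,0,0,30,0],[0,0,0,0,0,25,0],[0,0,0,0,0,20,0],[0,0,0,0,0,0,0],[0,0,0,0,0,0,34],[0,0,0,0,0,0,34],[0,0,0,0,0,0,34],[0,0,0,0,0,-35,34],[0,0,0,0,0,-40,34],[0,0,0,0,0,-40,40],[0,0,0,0,0,0,40]]}}

```text
t: 42.93
tool_pos: [0.599, -0.0473, 0.1709]
tcp_rot: [0.002, 1.0, 0.002, 0.008]
wrist_force: [1.7, 0.2, -0.8]
opening: 0.0396
grasp_force: 0.0
```

Call:
{"name": "carry_out", "arguments": {"steps": [[0,0,0,0,-37,0,40],[0,0,0,0,-37,0,40],[0,0,0,0,-37,0,40],[0,0,0,0,-37,0,40],[0,0,0,0,-37,0,40],[0,0,0,0,-37,0,40],[0,0,0,0,-37,0,40],[0,0,-6.9,0,0,0,40],[0,0,-6.9,0,0,0,40],[0,0,-6.9,0,0,0,40],[0,0,-6.9,0,0,0,40],[0,0,-6.9,0,0,0,40]]}}

```text
t: 43.93
tool_pos: [0.5927, 0.2132, 0.1627]
tcp_rot: [0.0, 0.953, 0.302, 0.001]
wrist_force: [-0.1, 0.3, -0.1]
opening: 0.0398
grasp_force: 0.0
```

Call:
{"name": "carry_out", "arguments": {"steps": [[0,0,-6.9,0,0,0,40],[0,0,-6.9,0,0,0,40],[0,0,-6.9,0,0,0,40],[0,0,-6.9,0,0,0,40],[0,0,-6.9,0,0,0,40],[0,0,-6.9,0,0,0,40],[0,0,-6.9,0,0,0,40],[0,0,-6.9,0,0,0,40],[0,0,0,0,0,0,40],[0,0,0,0,0,0,40]]}}

```text
t: 44.77
tool_pos: [0.5925, 0.2129, 0.1623]
tcp_rot: [0.001, 0.709, 0.705, 0.001]
wrist_force: [0.6, 0.2, 0.0]
opening: 0.0406
grasp_force: 0.0
```

```bash
python3 - <<'E'
from h import *
d=arm.snapshot('top');plan((681,-7,165,0),(681,-7,111,0))
cv2.imwrite('pics/t5.png',cv2.convertScaleAbs(ortho(d,.40,.72,-.48,.17,.06,1230),alpha=1.5))
E
```

```text
t 44.82 at [592.5 212.9 162.1] yang -0.3 open 40.0 F 0.0 [-0.  -0.3  0.1] q6 14
  az -0.3  x -219.9 y 88.5 z -2.9
  az 0.0  x 0.0 y 0.0 z 54.0
```

View pics/t5.png

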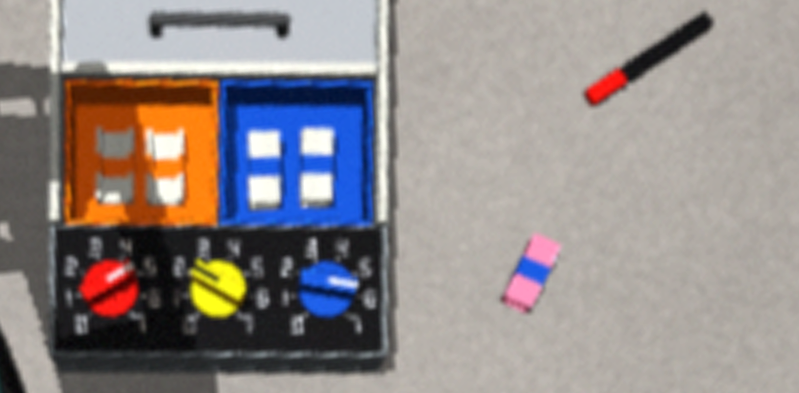

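All four offcuts are in the right trays. Now I shut the lid.

Call:
{"name": "carry_out", "arguments": {"steps": [[0,0,0,-36.7,14.8,0,40],[0,0,0,-36.7,14.8,0,40],[0,0,0,-36.7,14.8,0,40],[0,0,0,-36.7,14.8,0,40],[0,0,0,-36.7,14.8,0,40],[0,0,0,-36.7,14.8,0,40],[0,0,0,0,0,0,40],[0,0,0,0,0,0,40],[0,0,0,0,0,0,40]]}}

```text
t: 45.57
tool_pos: [0.6801, -0.0073, 0.1611]
tcp_rot: [-0.0, 0.708, 0.706, 0.0]
wrist_force: [-0.2, 0.7, -0.3]
opening: 0.0402
grasp_force: 0.0
```

```bash
python3 -c "
from h import *
plan((681,-7,111,0))"
```

```text
t 45.57 at [680.1  -7.3 161.1] yang -0.2 open 40.2 F 0.0 [-0.2  0.7 -0.3] q6 -6
  az -0.2  x 0.3 y 0.9 z 50.1
```

Call:
{"name": "carry_out", "arguments": {"steps": [[0,0,0,0,1,25,40],[0,0,0,0,0,25,40],[0,0,0,0,0,0,40],[0,0,0,0,0,0,0],[0,0,0,0,0,0,0],[0,0,0,0,0,0,0],[0,0,0,0,0,0,0],[0,0,0,0,0,0,0]], "force": 20}}

```text
t: 46.23
tool_pos: [0.681, -0.0074, 0.1124]
tcp_rot: [-0.0, 0.708, 0.707, -0.0]
wrist_force: [-9.1, 0.3, 7.1]
opening: 0.0101
grasp_force: 4.1
```

Call:
{"name": "carry_out", "arguments": {"steps": [[0,0,0,0,-20,0,0],[0,0,0,0,-20,0,0],[0,0,0,0,-20,0,0],[0,0,0,0,-20,0,0],[0,0,0,0,-20,0,0],[0,0,0,0,-12,0,0],[0,0,0,0,-6,0,0],[0,0,0,0,-3,0,0],[0,0,0,0,0,0,0],[0,0,0,0,0,0,0],[0,0,0,0,0,0,0]]}}

```text
t: 47.15
tool_pos: [0.5617, -0.0072, 0.1123]
tcp_rot: [0.0, 0.708, 0.707, 0.001]
wrist_force: [-2.1, 2.2, 9.2]
opening: 0.0095
grasp_force: 20.0
```

Call:
{"name": "carry_out", "arguments": {"steps": [[0,0,0,0,-2,0,0],[0,0,0,0,0,0,0],[0,0,0,0,0,0,0]]}}

```text
t: 47.4
tool_pos: [0.5607, -0.0072, 0.1123]
tcp_rot: [0.001, 0.708, 0.707, 0.001]
wrist_force: [0.3, 2.9, 8.3]
opening: 0.0091
grasp_force: 20.0
```

Call:
{"name": "carry_out", "arguments": {"steps": [[0,0,0,0,-2,0,0],[0,0,0,0,-2,0,0],[0,0,0,0,0,0,0],[0,0,0,0,0,0,0]]}}

```text
t: 47.73
tool_pos: [0.5607, -0.0072, 0.1124]
tcp_rot: [0.004, 0.708, 0.706, 0.004]
wrist_force: [9.6, 4.2, -1.9]
opening: 0.0096
grasp_force: 20.0
```

Call:
{"name": "carry_out", "arguments": {"steps": [[0,0,0,0,4,0,40],[0,0,0,0,0,0,40],[0,0,0,0,0,0,40],[0,0,0,0,0,-25,40],[0,0,0,0,0,-25,40],[0,0,-6,0,0,0,40],[0,0,-6,0,0,0,40],[0,0,-6,0,0,0,40],[0,0,-6,0,0,0,40],[0,0,-6,0,0,0,40],[0,0,0,0,0,0,40],[0,0,0,0,0,0,40]]}}

```text
t: 48.73
tool_pos: [0.5579, -0.0075, 0.1609]
tcp_rot: [-0.0, 0.502, 0.865, -0.0]
wrist_force: [0.1, -0.5, 0.1]
opening: 0.0403
grasp_force: 0.0
```

```bash
python3 -c "
from h import *
plan((478,78,161,30),(478,78,99,30))"
```

```text
t 48.73 at [557.9  -7.5 160.9] yang 29.7 open 40.3 F 0.0 [ 0.1 -0.5  0.1] q6 -38
  az -0.3  x 114.0 y -26.5 z -0.1
  az 0.0  x 0.0 y 0.0 z 62.0
```

Call:
{"name": "carry_out", "arguments": {"steps": [[0,0,0,28.5,-6.6,0,40],[0,0,0,28.5,-6.6,0,40],[0,0,0,28.5,-6.6,0,40],[0,0,0,28.5,-6.6,0,40],[0,0,0,0,0,0,40],[0,0,0,0,0,30,40],[0,0,0,0,0,31,40],[0,0,0,0,0,0,40],[0,0,0,0,0,0,0],[0,0,0,0,0,0,0],[0,0,0,0,0,0,0],[0,0,0,0,0,0,0]], "force": 15}}

```text
t: 49.73
tool_pos: [0.4801, 0.0781, 0.1016]
tcp_rot: [0.001, 0.501, 0.865, 0.001]
wrist_force: [-0.7, 0.6, -0.5]
opening: 0.0166
grasp_force: 0.0
```

```bash
python3 -c "
from h import *
plan((478,78,99,145))"
```

```text
t 49.73 at [480.1  78.1 101.6] yang 29.9 open 16.6 F 0.0 [-0.7  0.6 -0.5] q6 -29
  az -115.1  x 1.3 y 1.7 z 2.6
```

Call:
{"name": "carry_out", "arguments": {"steps": [[0,0,0,0,0,0,0],[0,0,0,0,0,0,0],[0,0,0,0,0,0,0],[0,0,-6.8,0,0,0,0],[0,0,-6.8,0,0,0,0],[0,0,-6.8,0,0,0,0],[0,0,-6.8,0,0,0,0],[0,0,-6.8,0,0,0,0],[0,0,-6.8,0,0,0,0],[0,0,-6.8,0,0,0,0],[0,0,-6.8,0,0,0,0],[0,0,0,0,0,0,0]]}}

```text
t: 50.73
tool_pos: [0.4786, 0.0777, 0.1013]
tcp_rot: [0.0, 0.046, 0.999, -0.0]
wrist_force: [-2.9, -1.6, 5.8]
opening: 0.0121
grasp_force: 15.0
```

Call:
{"name": "carry_out", "arguments": {"steps": [[0,0,-6.8,0,0,0,0],[0,0,-6.8,0,0,0,0],[0,0,-6.8,0,0,0,0],[0,0,-6.8,0,0,0,0],[0,0,-6.8,0,0,0,0],[0,0,-6.8,0,0,0,0],[0,0,-6.8,0,0,0,0],[0,0,-6.8,0,0,0,0],[0,0,0,0,0,0,0],[0,0,0,0,0,0,0]]}}

```text
t: 51.57
tool_pos: [0.4785, 0.0779, 0.1013]
tcp_rot: [-0.0, -0.413, 0.911, -0.0]
wrist_force: [-2.8, -1.4, 6.2]
opening: 0.0119
grasp_force: 15.0
```

```bash
python3 -c "
from h import *
plan((478,78,99,145))"
```

```text
t 51.57 at [478.5  77.9 101.3] yang 138.8 open 11.9 F 15.0 [-2.8 -1.4  6.2] q6 -138
  az -6.2  x 0.2 y 0.5 z 2.3
```

Call:
{"name": "carry_out", "arguments": {"steps": [[0,0,0,0,0,0,40],[0,0,0,0,0,0,40],[0,0,0,0,0,0,40],[0,0,0,0,0,-35,40],[0,0,0,0,0,-40,40],[0,0,0,0,0,-30,40],[0,0,0,-27,24,0,40],[0,0,0,-27,24,0,40],[0,0,0,-27,24,0,40],[0,0,0,-27,24,0,40],[0,0,0,-27,24,0,40],[0,0,0,-27,24,0,40]]}}

```text
t: 52.57
tool_pos: [0.4772, 0.2968, 0.2053]
tcp_rot: [0.0, -0.412, 0.911, -0.0]
wrist_force: [0.7, -0.2, 0.4]
opening: 0.0397
grasp_force: 0.0
```

Call:
{"name": "carry_out", "arguments": {"steps": [[0,0,0,-27,24,0,40],[0,0,0,0,0,0,40],[0,0,0,0,0,0,40]]}}

```text
t: 52.82
tool_pos: [0.4769, 0.3327, 0.2049]
tcp_rot: [0.0, -0.414, 0.91, -0.0]
wrist_force: [-0.5, 0.0, -0.4]
opening: 0.04
grasp_force: 0.0
```

```bash
python3 - <<'E'
from h import *
d=arm.snapshot('top');plan()
cv2.imwrite('pics/t6.png',cv2.convertScaleAbs(ortho(d,.40,.72,-.48,.17,.09,1230),alpha=1.5))
E
```

```text
t 52.87 at [476.8 331.2 204.8] yang 138.8 open 40.0 F 0.0 [-0.9 -0.8 -0. ] q6 -111
```

View pics/t6.png

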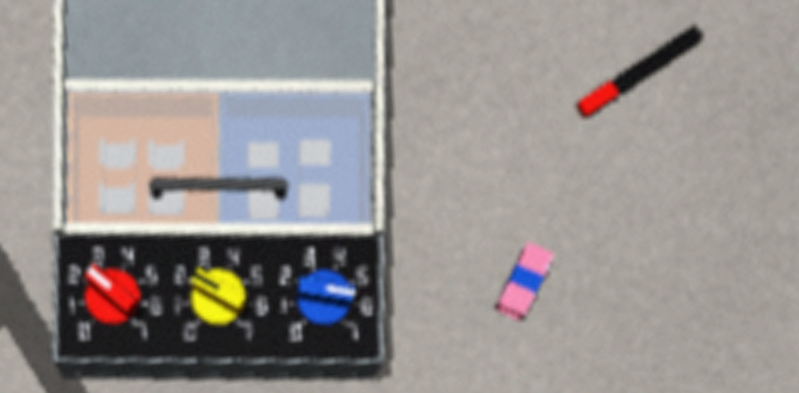

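The lid is shut over all four offcuts. The red dial points at about 2.3, more than two numbers from 5, and the pink piece and marker are untouched. Handing in.

```bash
python3 -c "
from rig import arm
print(arm.sign_off())"
```

```text
the job is handed in; nothing more can be done
None
```

The safe is shut and locked with the red dial at about 2.3. Both tubes are in the blue tray and both channels in the orange tray. The other things on the bench were left alone, and the job is handed in.

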